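# Switch on the twin honey warmer and turn the jar's plate one click hotter

## Task

The honey in the lidded jar on the twin warming plate has set hard, so warm it up: switch the warmer on at its rocker, pressing down the half that stands proud (nearest the robot), and turn up the heat wheel in front of the jar's plate by one click, rolling it with a fingertip on its knurled rim, top away from the robot, until it clicks into the next position. Leave the other plate's wheel at its setting and the jar, the pot and everything around where they stand; nothing is to be gripped or lifted.

Things in the scene. Friction and masses are not known exactly. Their poses are not given: they have to be found in the camera images.
- warmer: Twin honey warmer, fixed: white box 180 (x) x 320 (y) x 52 mm. Origin: centre of its underside; z up, x from its control side (near the robot) to its back, y to its left. Rear half: two round aluminium plates 100 mm across, tops 58 mm above the worktop. Front half: steel control deck, 52 mm high, with a heat wheel in front of each plate and a rocker switch between the wheels.
- plate_left (a point): Centre of the left plate's top (warmer x +32, y +80, z 58 mm).
- plate_right (a point): Centre of the right plate's top (warmer x +32, y -80, z 58 mm).
- left_wheel_top (a point): Topmost point of the left wheel's rim, mid-width, wheel unpressed (warmer x -50, y +80, z 68 mm); it does not turn with the wheel. The wheel stands 16 mm above the deck. A fixed round guard cheek on either side, 12.5 to 18.5 mm off mid-width, is 4 mm lower than the rim all round. The cheek on the wheel's left bears one, two and three white pips beside the three settings.
- right_wheel_top (a point): The same point of the right wheel, built alike (warmer x -50, y -80, z 68 mm). Both wheels are sprung: a finger on the rim presses one down by 3.5 mm at most, with about 1.5 N to start and 2 N per mm.
- left_wheel (a joint): Knurled black heat wheel of the left plate, rad: 60 mm diameter, 18 mm wide, axis level along the warmer's y, only the top of the rim out of the deck. Clicks at 0, 0.55, 1.10 (lowest to hottest), stops 0.05 beyond. Hotter (+) = top of the rim moves along the warmer's +x, 16.5 mm per click. Starts at 0. Needs about 2 N along the rim; past the ridge half-way it snaps on to the next click.
- right_wheel (a joint): Heat wheel of the right plate, same build, clicks and direction; starts at the middle click, 0.55. On both wheels a white line across the rim shows the setting: 31 degrees on the robot's side of the top at 0, at the very top at 0.55, 31 degrees beyond the top at 1.10.
- rocker_pivot (a point): Pivot line (along the warmer's y) of the mains rocker, mid-width: warmer x -50, y 0, z 56 mm. Black rocker, 41 mm long in x, 26 mm wide; a white dot marks the half nearest the robot. Off: that half stands proud, its top about 10 mm above the pivot 13 mm out. On: it has sunk to about 5.5 mm above the pivot there.
- rocker (a joint): Mains rocker, rad: 0 off, 0.34 on. It grows as the half nearest the robot is pressed down (about 4 N at 13 mm from the pivot); past the middle, 0.17, it snaps over by itself and stays.
- jar_center (a point): Centre of the lidded honey jar, 62 mm across and 71 mm tall, 35 mm above its foot; it stands on one of the two plates.
- pot_center (a point): Centre of the clear plastic pot (a nested stack, 70 mm across, 82 mm tall), 41 mm above its foot; it stands on the other plate.
- cage: Slotted queen cage, 22 x 62 x 16 mm, a bystander lying on the warmer between the plates; origin under its centre.
- hive_tool: Flat steel hive tool, 186 x 44 mm, a bystander on the worktop to the left; origin under its centre.
- scraper: Scraper with handle, 215 x 42 mm, a bystander on the worktop to the right; origin under its centre.
- tape: Roll of brown tape, 97 mm across and 50 mm tall, a bystander on the left; origin under its centre.
- gate: Plastic honey gate, 60 x 94 x 47 mm, a bystander on the right; origin under its centre.
There are look-alikes about, which are no part of the job. What is shaped like the part that bears jar_center but turquoise is not meant.

How it is judged:
At the end, for the whole second after the job is handed in: The rocker is on (within 0.05 rad of its end), the wheel of the jar's plate rests within 0.1 rad of the click one above its start (left wheel 0.55, right wheel 1.10), the other wheel within 0.1 rad of its starting click, and jar and pot stand upright within 15 mm of where they were (value of joint rocker above 0.29 rad and ((y of jar_center in the frame of warmer above 0.04 m and value of joint left_wheel between 0.45 and 0.65 rad and value of joint right_wheel between 0.45 and 0.65 rad) or (y of jar_center in the frame of warmer below -0.04 m and value of joint right_wheel between 1 and 1.2 rad and value of joint left_wheel between -0.1 and 0.1 rad)) and distance of each of jar_center, pot_center from where it was at the start of the episode below 0.015 m and angle between each of jar_center, pot_center's own z axis and vertical below 0.1 rad); the robot touches nothing.
It fails at once if the wheel of the pot's plate is turned off its click ((y of jar_center in the frame of warmer above 0.04 m and (value of joint right_wheel below 0.3 rad or value of joint right_wheel above 0.8 rad)) or (y of jar_center in the frame of warmer below -0.04 m and value of joint left_wheel above 0.25 rad)).
It fails at once if the jar or the pot is lifted, tipped or pushed away (distance of any of jar_center, pot_center from where it was at the start of the episode above 0.02 m or angle between any of jar_center, pot_center's own z axis and vertical above 0.3 rad).
It fails at once if a bystander (cage, hive tool, scraper, tape, honey gate) is knocked out of its place by more than 30 mm (distance of any of cage, hive_tool, scraper, tape, gate from where it was at the start of the episode above 0.03 m).
It also fails if it takes over 35 s, if anything falls off the work surface, if the arm or the gripper's body presses on something with over 40 N, if the wrist force passes 120 N, or if a joint passes its speed limit or range.

## Robot

A 7-joint arm with a two-finger parallel gripper is mounted at the origin on a cart in front of the work surface, level with it; the furniture and walls round the work are solid. World frame = base frame: x ahead of the robot, y to its left, z up, the work surface at z = 0. Lengths are in m, angles in rad, forces in N, time in s.
With the tool pointing down it reaches from about 0.35 to 0.9 m from the base axis. Payload 7.2 kg.
Tool frame: the origin (TCP) lies at the centre of the arm's flange, where the gripper is bolted on; the fingertips stand 173 mm ahead of it and the grasp point (between the pads) lies 155 mm ahead of it; z points along the fingers, y is the line along which they close (so a half turn about z gives the same grasp; the last joint's range is limited). The gripper opens to 85 mm and grips with 20 to 120 N. Pads are 22 mm wide; open, the fingers measure 114 mm over their backs; the gripper's body (76 mm by 85 mm) begins 54 mm behind the grasp point. The pads swing forward as they close: fully open they stand 13 mm farther back than shut.
Start: joints at [1.186, 0.411, -0.013, 1.596, 0.006, 1.134, -0.082], TCP at [0.195, -0.594, 0.405] pointing down, gripper open.
Joint ranges: [-2.95, 2.95], [-0.29, 1.99], [-1.47, 1.44], [0.14, 2.54], [-1.03, 4.17], [0.13, 1.85], [-2.86, 2.86]. Speed limits (rad/s): [2.39, 2.39, 3.01, 3.01, 3.14, 3.14, 3.14].

## Interface

Orientations are given as a unit quaternion [w, x, y, z].
In Python, from rig import ctrl, imaging gives the robot as it stands. Calls block until the motion is done:
- ctrl.goto(position, orientation): joint-space move of the TCP to a pose.
- ctrl.move_straight(position, feed=0.15, orientation=None): straight line of the TCP; orientation=None keeps the orientation; feed is the mean speed in m/s.
- ctrl.move_joints(angles): joint-space move.
- ctrl.move_gripper(opening, grip_force=None): finger opening in m; grip_force is the grip in N (None keeps the last); returns when the fingers have stopped.
- ctrl.wait(seconds).
- ctrl.inverse_kinematics(position, orientation): joint angles nearest the present ones, or None.
- imaging.get_image(name): name is "scene" or "top"; returns a dict with "pixels" (384x512x3 uint8, red, green, blue), "vfov" (degrees; the focal length in pixels is half the picture's height over the tangent of half this angle, whatever the lens; pixels are square), "cx", "cy" (the principal point, pixels), "rvec" (rotation vector, rad) and "tvec" (3), from world to camera coordinates, as OpenCV has them. Camera axes: x right, y down, z forward; pixel columns grow to the right and rows downward; lengths in m; the calibration is good to about 2 mm. A picture is of the moment at which its call begins. There is no depth.
A pose or a line that the arm cannot do raises ctrl.Unreachable and nothing moves.
- ctrl.finish_job(): hands the job in; it is judged then, once.
Readings, each from a call of its own:
- ctrl.current_t(): time.
- ctrl.current_qpos(): joint angles.
- ctrl.current_dq(): joint speeds.
- ctrl.current_effort(): joint torques, N m.
- ctrl.current_tcp_pos(): TCP position.
- ctrl.current_orientation(): TCP orientation.
- ctrl.current_ft_force(): force on the tool from outside, world axes, zero at the start.
- ctrl.current_moment(): the same for the moment, N m.
- ctrl.current_finger_gap(): finger opening in m.
- ctrl.current_grip_force(): force on a finger pad.
Only numpy, scipy, OpenCV 4.12 (cv2) and the standard library are available. Lean on these libraries where they do the work, as an engineer would, in place of code of your own. Each camera call takes 0.05 s, during which the arm holds its last target. There are 200 camera calls.

## Working session

There is one attempt and no reset: what is moved stays moved. The work goes in short steps, each a Python script; the robot and the scene stay as the last script left them, time stands still between calls to the robot, and variables do not carry over. Pictures are saved under pics/ and viewed, at most 10 in all, crops included, and the job is handed in when it is done.

```bash
mkdir -p pics; ls
python3 - <<'E'
from rig import ctrl, imaging
import cv2, numpy as np, pickle
d={}
for n in("scene","top"):
    im=imaging.get_image(n); d[n]=im
    cv2.imwrite(f"pics/{n}0.png",cv2.resize(im["pixels"][:,:,::-1],(800,600),interpolation=cv2.INTER_CUBIC))
    print(n,im["vfov"],im["cx"],im["cy"],im["rvec"],im["tvec"])
pickle.dump(d,open("im0.pkl","wb"))
print(ctrl.current_t(),ctrl.current_orientation(),ctrl.current_ft_force())
E
```

```text
pics
scene 48.74944015336088 259.30073174150647 197.54185071191517 [ 1.20907092 -2.25917487  0.9882946 ] [0.2589595  0.362418   1.03516898]
top 43.93600294738195 257.9780658457251 191.71293348516585 [ 2.1821338  -2.13813834  0.13325704] [-0.00401074  0.51118857  1.5020023 ]
0.1 [-6.88330291e-04  9.87479195e-01  1.57747703e-01 -1.65234845e-04] [ 0.40180402 -0.72532255 -0.33383932]
```

View pics/scene0.png

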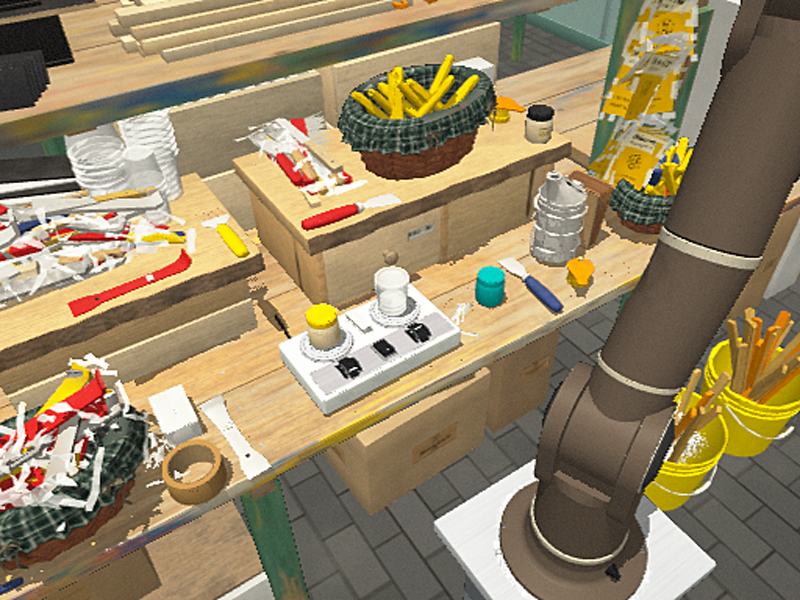

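View pics/top0.png

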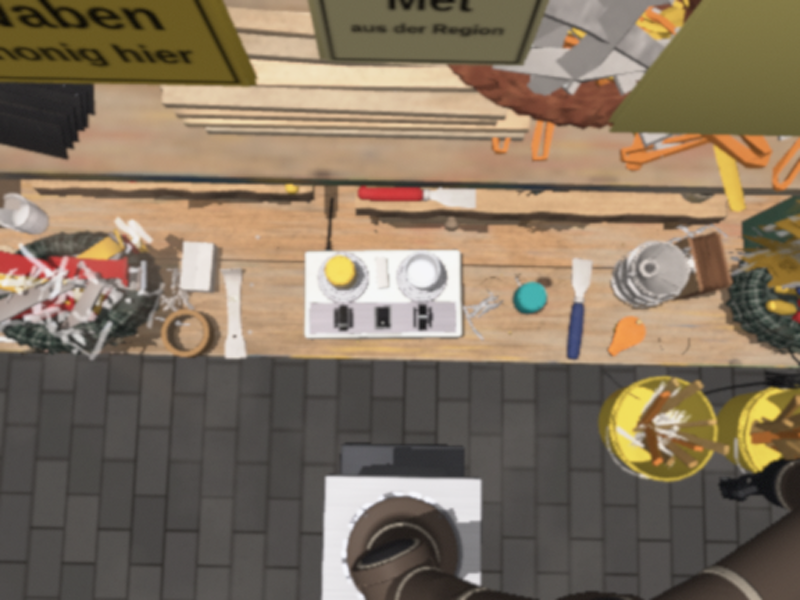

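The jar with the yellow lid is on the left plate (top picture, about 340,270) and the clear pot is on the right plate (423,272). The turquoise jar on the bench is the look-alike. The job is therefore the left wheel plus the rocker. Next I'll enlarge the warmer in both pictures.

Run:
```python
import cv2,pickle
d=pickle.load(open("im0.pkl","rb"))
a=d["top"]["pixels"][155:220,190:300,::-1]; b=d["scene"]["pixels"][165:270,170:300,::-1]
cv2.imwrite("pics/tc.png",cv2.resize(a,None,fx=7,fy=7,interpolation=cv2.INTER_CUBIC))
cv2.imwrite("pics/sc.png",cv2.resize(b,None,fx=5.5,fy=5.5,interpolation=cv2.INTER_CUBIC))
```

```text
(no output)
```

View pics/tc.png

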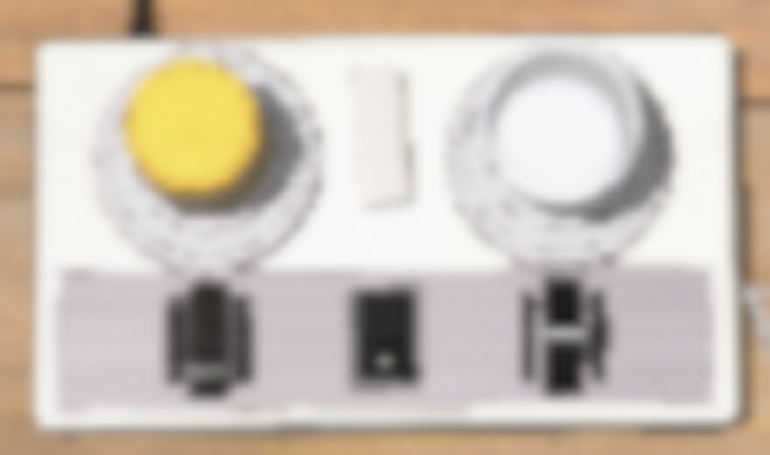

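View pics/sc.png

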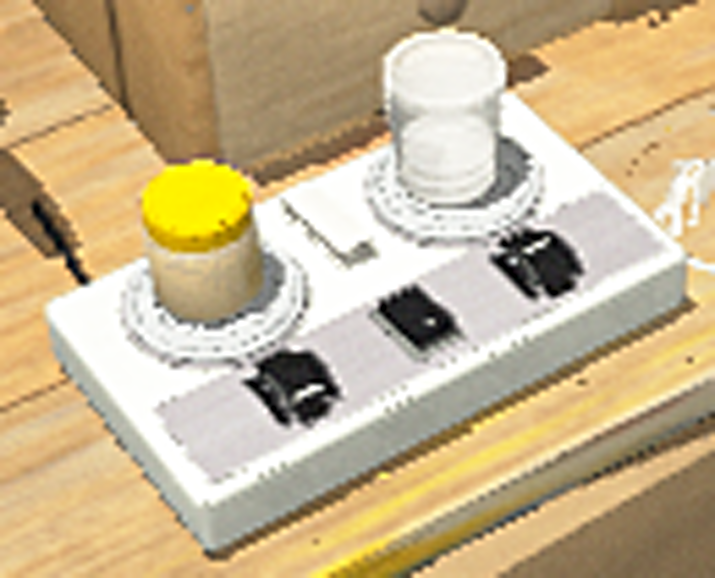

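Both wheels, the rocker and all the corners show clearly. In the top crop the left wheel is at (208,338), the rocker at (386,338) and the right wheel at (563,335). In the scene crop the corners are (48,310), (205,500), (685,255) and (510,95). Next I'll fit x, y and yaw to both views.

```bash
cat > fit.py <<'E'
import cv2,numpy as np
from scipy.optimize import least_squares
def K(im):
    f=im["pixels"].shape[0]/2/np.tan(np.radians(im["vfov"]/2)); return np.array([[f,0,im["cx"]],[0,f,im["cy"]],[0,0,1.]])
def proj(im,P): return cv2.projectPoints(np.float64(P),np.float64(im["rvec"]),np.float64(im["tvec"]),K(im),None)[0][:,0]
def w2w(p,P):
    c,s=np.cos(p[2]),np.sin(p[2]); P=np.float64(P)
    return np.c_[p[0]+c*P[:,0]-s*P[:,1],p[1]+s*P[:,0]+c*P[:,1],P[:,2]]
E
python3 - <<'E'
import pickle; from fit import *
d=pickle.load(open("im0.pkl","rb"))
L=[-.05,.08,.066];R=[-.05,-.08,.068];O=[-.05,0,.062]
C=[[.09,.16,.052],[.09,-.16,.052],[-.09,-.16,.052],[-.09,.16,.052]]
PL=[.032,.08,.058];PR=[.032,-.08,.058]
T=[(37,40),(735,38),(740,420),(37,422),(208,338),(563,336),(386,338),(210,158),(561,155)]
S=[(48,310),(510,95),(685,255),(205,502),(418,315)]
T=(np.array(T)+.5)/7-.5+[190,155]; S=(np.array(S)+.5)/5.5-.5+[170,165]
Tm=C+[L,R,O,PL,PR]; Sm=C+[O]
def run(s):
    def r(p):
        o=[]
        if 't' in s:o.append(proj(d["top"],w2w(p,Tm))-T)
        if 's' in s:o.append(proj(d["scene"],w2w(p,Sm))-S)
        return np.vstack(o).ravel()
    q=least_squares(r,[.6,0,0],loss="soft_l1"); print(s,q.x.round(4)); return q.x,r(q.x).reshape(-1,2).round(2)
for s in("t","s","ts"): p,r=run(s)
print(r.tolist()); print(w2w(p,[L,O,R,PL,PR]).round(4))
E
```

```text
t [0.5218 0.0486 0.0258]
s [0.5176 0.0504 0.0336]
ts [0.5211 0.0488 0.028 ]
[[-0.24, -0.27], [-0.0, -0.69], [0.26, 0.86], [-0.71, 1.34], [-0.09, 0.1], [0.22, -0.06], [0.02, 0.03], [-0.13, 0.33], [0.13, 0.4], [-1.56, -1.93], [0.06, -2.29], [1.73, -1.18], [-0.79, 0.43], [0.15, -0.34]]
[[ 0.4689  0.1273  0.066 ]
 [ 0.4711  0.0474  0.062 ]
 [ 0.4734 -0.0326  0.068 ]
 [ 0.5509  0.1296  0.058 ]
 [ 0.5553 -0.0303  0.058 ]]
```

The fit is consistent to about 2 mm in position, and the remaining pixel errors are small. I'll move above the rocker with the gripper shut, closing axis along the warmer's x so that the 22 mm pad width fits between the guard cheeks.

```bash
cat > h.py <<'E'
from rig import ctrl, imaging
import numpy as np, cv2
from fit import *
P=[.5211,.0488,.028]
def q(yaw): a=(yaw+P[2])/2; return [0,np.cos(a),np.sin(a),0]
def W(x,y,tipz): # TCP position for a fingertip at warmer x,y,z
    v=w2w(P,[[x,y,tipz]])[0]; v[2]+=.173; return v
def F(): return np.array(ctrl.current_ft_force()).round(2)
E
python3 - <<'E'
from h import *
for y in(np.pi/2,-np.pi/2,0,np.pi): 
    for p in((-.070,0,.062),(-.012,.08,.065)):
        s=ctrl.inverse_kinematics(W(*p),q(y)); print(y,None if s is None else np.round(s,2))
ctrl.move_gripper(0.0,20)
Y=np.pi/2 if ctrl.inverse_kinematics(W(-.07,0,.062),q(np.pi/2)) is not None else -np.pi/2
ctrl.goto(W(-.070,0,.17),q(Y)); print(Y,ctrl.current_t())
ctrl.move_straight(W(-.070,0,.085),feed=.12); print(ctrl.current_t(),ctrl.current_tcp_pos(),ctrl.current_finger_gap(),F())
im=imaging.get_image("scene")
cv2.imwrite("pics/s1.png",cv2.resize(im["pixels"][150:270,160:310,::-1],None,fx=5,fy=5,interpolation=cv2.INTER_CUBIC))
E
```

```text
1.5707963267948966 [ 0.4   0.47 -0.75  2.13  0.49  0.72 -0.65]
1.5707963267948966 [ 0.29  0.6  -0.83  1.96  0.59  0.84 -0.84]
-1.5707963267948966 [ 0.72  0.73 -1.24  2.11  0.87  0.97  2.15]
-1.5707963267948966 [ 0.52  0.84 -1.24  1.95  0.92  1.08  2.04]
0 [ 0.27  0.43 -0.58  2.13  0.37  0.68 -2.11]
0 [ 0.11  0.52 -0.58  1.97  0.4   0.76 -2.25]
3.141592653589793 [ 0.55  0.56 -0.96  2.12  0.65  0.8   0.78]
3.141592653589793 [ 0.32  0.62 -0.88  1.96  0.63  0.86  0.7 ]
1.5707963267948966 3.325
4.1833 [0.45143893 0.04699518 0.25845026] 0.00022522801354023662 [ 0.24 -0.14  0.4 ]
```

View pics/s1.png

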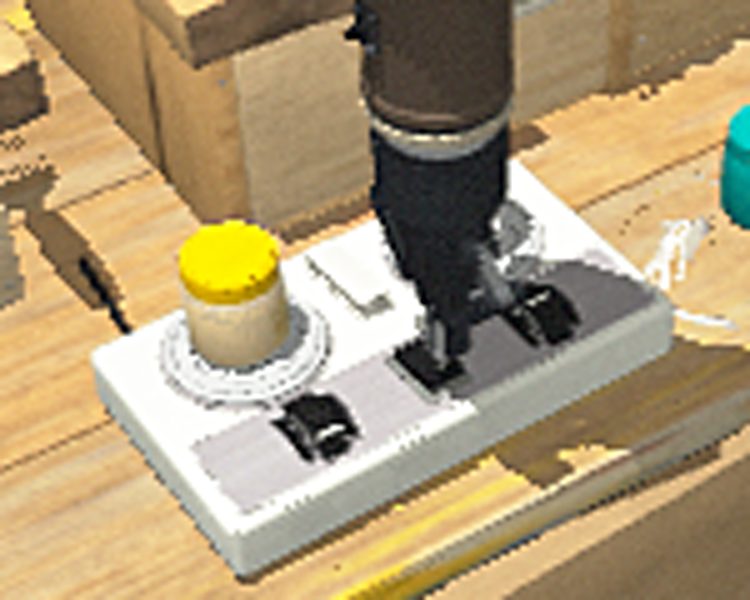

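The fingertip hangs just above the rocker's near half, at about (445,365). Next I'll press it in steps with a force limit.

Run:
```python
from h import *
f0=F()
for z in [.073,.071,.069,.068,.067,.066,.065,.064,.063,.062,.061,.060]:
    ctrl.move_straight(W(-.070,0,z),feed=.04); f=F()-f0
    print(z,f.round(2),(ctrl.current_tcp_pos()[2]-.173).round(4))
    if abs(f[2])>14: break
ctrl.move_straight(W(-.070,0,.085),feed=.1)
ctrl.goto(W(-.012,.08,.090),q(np.pi/2)); print(ctrl.current_t(),F())
im=imaging.get_image("scene")
cv2.imwrite("pics/s2.png",cv2.resize(im["pixels"][170:270,170:300,::-1],None,fx=6,fy=6,interpolation=cv2.INTER_CUBIC))
```

```text
0.073 [-0.32  0.12  0.25] 0.0728
0.071 [-0.62 -1.05 -1.12] 0.071
0.069 [-0.36 -0.61 -0.66] 0.0689
0.068 [-0.62 -0.55 -0.47] 0.068
0.067 [-2.23 -0.37  0.3 ] 0.0669
0.066 [-1.   -0.82  0.19] 0.0659
0.065 [-0.91  0.4  -0.53] 0.0649
0.064 [-0.21  0.44 -0.06] 0.0639
0.063 [-0.39 -0.73 -0.74] 0.0629
0.062 [-0.04  0.38 -1.11] 0.062
0.061 [-3.71 -2.04 10.99] 0.0616
0.06 [-6.95 -1.62 22.74] 0.0613
8.3167 [-1.15 -0.03 -0.26]
```

View pics/s2.png

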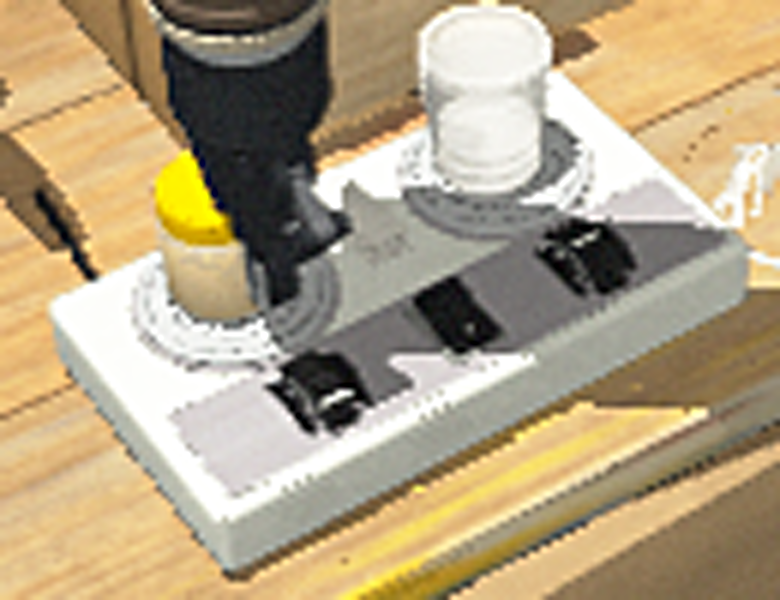

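I made a mistake here: the wheel is at warmer x −50, so the start should be x −62, not −12. The finger is now over the plate edge, close to the jar, but there is no contact force. I'll back off straight toward the robot, then compare the rocker before and after.

Run:
```python
from h import *
import pickle
ctrl.move_straight(W(-.064,.08,.090),feed=.12); print(ctrl.current_t(),ctrl.current_tcp_pos(),F())
d=pickle.load(open("im0.pkl","rb")); b=imaging.get_image("scene"); t=imaging.get_image("top")
def c(im,r0,c0): return cv2.resize(im["pixels"][r0:r0+45,c0:c0+60,::-1],(390,292),interpolation=cv2.INTER_CUBIC)
cv2.imwrite("pics/cmp.png",np.vstack([np.hstack([c(d["scene"],205,215),c(b,205,215)]),np.hstack([c(d["top"],180,215),c(t,180,215)])]))
def jar(im):
    h=cv2.cvtColor(im["pixels"],cv2.COLOR_RGB2HSV)[155:190,195:240]; m=cv2.inRange(h,(20,140,90),(35,255,255)); return np.argwhere(m).mean(0),m.sum()/255
print(jar(d["top"]),jar(t))
```

```text
8.95 [0.45542354 0.12636396 0.263288  ] [ 0.74 -0.18 -0.62]
(array([18.23622047, 22.46850394]), np.float64(254.0)) (array([14.64761905, 24.82857143]), np.float64(105.0))
```

View pics/cmp.png

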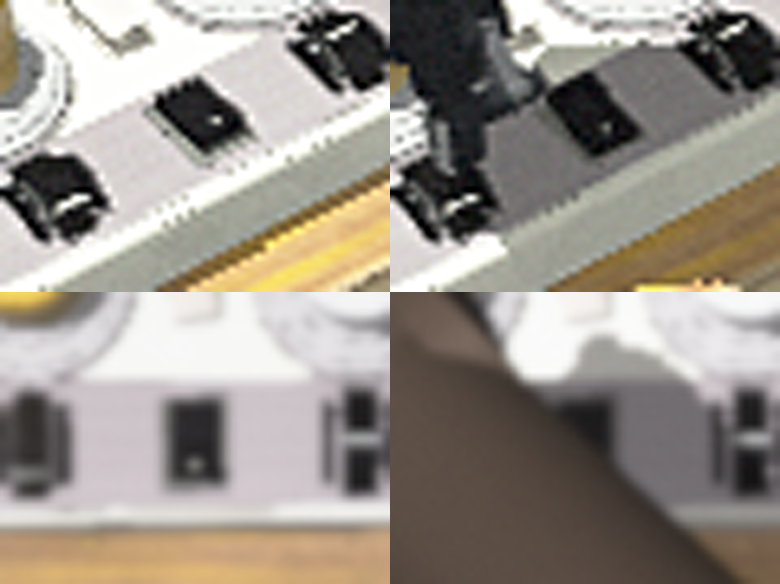

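The rocker has tipped over: its dot dropped about 1 px, the back edge rose, and the end stop was felt at z 61.3 mm, where "on" predicts about 61.5. That also confirms the 173 mm tip length. Next is the left wheel.

Run:
```python
from h import *
def show(s): print(s,F(),(np.array(ctrl.current_tcp_pos())-W(-.05,.08,0)).round(4))
for z in(.070,.068,.067,.066,.0655):
    ctrl.move_straight(W(-.062,.08,z),feed=.05); show(z)
for x in(-.059,-.056,-.053,-.050,-.047):
    ctrl.move_straight(W(x,.08,.0655),feed=.04); show(x)
ctrl.move_straight(W(-.047,.08,.085),feed=.1); ctrl.move_straight(W(-.10,.08,.12),feed=.15)
ctrl.goto(W(-.07,-.05,.22),q(np.pi/2)); print(ctrl.current_t())
im=imaging.get_image("scene"); t=imaging.get_image("top")
cv2.imwrite("pics/w1.png",np.hstack([cv2.resize(im["pixels"][205:265,200:270,::-1],(400,343),interpolation=cv2.INTER_CUBIC),cv2.resize(t["pixels"][155:215,190:260,::-1],(400,343),interpolation=cv2.INTER_CUBIC)]))
```

```text
0.07 [-0.06  0.45  0.9 ] [-0.0121 -0.0002  0.0697]
0.068 [ 0.48  0.21 -0.16] [-0.012  -0.0003  0.0681]
0.067 [-0.76 -0.28  2.5 ] [-0.0119 -0.0003  0.0672]
0.066 [-0.89 -0.49  4.25] [-0.0119 -0.0003  0.0662]
0.0655 [-0.06 -0.41  5.24] [-0.0119 -0.0003  0.0656]
-0.059 [-0.76  0.4   6.63] [-0.0088 -0.0002  0.0657]
-0.056 [ 0.91 -1.17  5.67] [-0.0055 -0.0001  0.0658]
-0.053 [ 1.94 -1.47  5.64] [-0.0022 -0.      0.066 ]
-0.05 [ 2.01 -0.22  5.84] [0.0009 0.     0.066 ]
-0.047 [ 1.74 -0.79  5.24] [0.0039 0.0001 0.066 ]
13.475
```

View pics/w1.png

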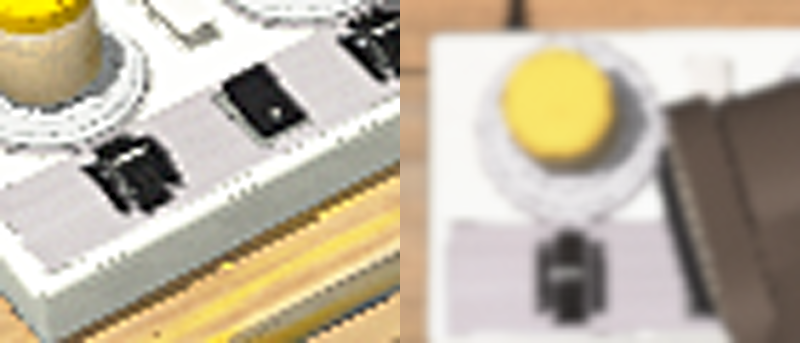

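The left wheel's white line now sits at the top of the rim, at (567,272), level with where the right wheel's line was, so it is on the middle click. The rocker is on, and the jar is where it started (about 217.5,173.4 px now, 217.9,173.3 before). The arm is clear, so I'll hand the job in.

```bash
python3 -c "
from h import *
print(F(),ctrl.finish_job())"
```

```text
the job is handed in; nothing more can be done
[ 0.35  0.71 -0.1 ] None
```

I switched the rocker on and rolled the left wheel, under the jar's plate, up one click to the middle position. I never touched the right wheel, and the job was handed in at about 13.5 s with the arm clear. On the way to the wheel I briefly brought the finger close to the jar by mistake; its image position didn't change.

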